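Clear the sample cases and set the port cap

TASK

Two closed wooden sample cases were left on top of the white sample chamber, in the way of its knurled black port cap. Stack both, in either order, squarely on the case in the blue tray so that the three make one straight column, then screw the port cap clockwise until it bottoms out and back it off a quarter turn. Finish while still gripping the cap at that setting, and leave the other things on the bench alone.

Things in the scene. Friction and masses are not known exactly. Their poses are not given: they have to be found in the camera images.
- case_a_mid (a point): Sample case with a green label on its lid, wood with brass hinges: 72 mm long (its x axis), 50 mm wide (y), 44 mm high (z), about 130 g; this point is its centre, half-way up. Flat closed lid, take it across the 50 mm width. Starts on the chamber beside the cap.
- case_b_mid (a point): Sample case with an orange label on its lid, otherwise the same: 72 mm long (its x axis), 50 mm wide (y), 44 mm high (z), about 130 g; this point is its centre, half-way up. Flat closed lid, take it across the 50 mm width. Starts on the chamber on the other side of the cap (the two may be swapped).
- base_case_mid (a point): Sample case with a blue label, same size, loose in the blue tray, the foot of the column; this point is its centre, half-way up; x along its 72 mm length.
- tray_mid (a point): Blue tray fixed to the bench, 112 x 90 mm; rims 16 mm high keep its case in place with about 6 mm of play; this point is the centre of its floor, 8 mm above the bench; x along the case's length.
- chamber: White sample chamber, fixed: 240 mm (x) x 310 mm (y), flat top 100 mm above the bench; origin at the centre of its underside, under the cap's axis. A steel threaded neck of 42 mm diameter rises 22 mm from the middle of the top. A red line on the top points from the neck to -x, the side towards the robot.
- cap_mid (a point): Centre (half-way up) of the knurled black cap on the neck: upright cylinder of 50 mm diameter, 32 mm high, its underside 20 mm above the chamber's top when bottomed. Grip it round the sides from above; there is room for the fingertips below it. A white line on its top runs from the centre to the rim; it points the same way as the red line when the cap is bottomed.
- cap_turn (a joint): Angle of the cap on its thread in rad: 0 bottomed out (hard stop), growing as it is unscrewed (counter-clockwise seen from above). It starts 1.9 to 3.0 rad out, less than half a turn, and rises 1 mm per rad. The thread's friction is about 0.08 N m, so the cap stays where it is left.
- vial: Bystander: amber glass bottle, 40 mm diameter, 85 mm high; origin at the centre of its underside.
- lens_tube: Bystander: aluminium lens tube, 40 mm diameter, 50 mm high, standing; origin at the centre of its underside.
- driver: Bystander: screwdriver, 160 mm long, lying on the bench; origin under its middle.
Mind the look-alikes: they are no part of the job. Leave any pink, red or turquoise look-alike of the part that bears case_b_mid alone.

How it is judged (in metres and radians):
On the way, in this order (a step that is already met when the one before it is completed fails the run):
1. both cases stand squarely on the case in the tray, let go (((horizontal distance between case_a_mid and base_case_mid below 0.01 m and angle between the x axis of case_a_mid and the x axis of base_case_mid, either way round below 0.17 rad and z of case_a_mid in the frame of base_case_mid between 0.04 and 0.048 m and horizontal distance between case_b_mid and case_a_mid below 0.01 m and angle between the x axis of case_b_mid and the x axis of case_a_mid, either way round below 0.17 rad and z of case_b_mid in the frame of case_a_mid between 0.04 and 0.048 m) or (horizontal distance between case_b_mid and base_case_mid below 0.01 m and angle between the x axis of case_b_mid and the x axis of base_case_mid, either way round below 0.17 rad and z of case_b_mid in the frame of base_case_mid between 0.04 and 0.048 m and horizontal distance between case_a_mid and case_b_mid below 0.01 m and angle between the x axis of case_a_mid and the x axis of case_b_mid, either way round below 0.17 rad and z of case_a_mid in the frame of case_b_mid between 0.04 and 0.048 m)) and horizontal distance between base_case_mid and tray_mid below 0.012 m and angle between each of base_case_mid, case_a_mid, case_b_mid's own z axis and vertical below 0.08 rad and contact force between the fingers and base_case below 0.1 N and contact force between the fingers and case_a below 0.1 N and contact force between the fingers and case_b below 0.1 N and contact force between each of case_a, case_b and the arm below 0.1 N and linear speed of each of case_a, case_b below 0.02 m/s), for 0.2 s.
2. the cap is bottomed out (value of joint cap_turn below 0.06 rad), for 0.1 s.
At the end, for the whole second after the job is handed in: The three cases form one column in the tray (each within 10 mm and 10 degrees of the case below, level, let go); after bottoming, the cap stands a quarter turn (within 15 degrees) back from its stop, at rest, gripped with more than 3 N (all of step 1 and value of joint cap_turn between 1.3108 and 1.8308 rad and velocity of joint cap_turn between -0.1 and 0.1 rad/s and contact force between the fingers and cap above 3 N and distance between the grasp point and cap_mid below 0.035 m); the arm keeps its last pose, push and grip.
It fails at once if the amber bottle is moved by more than 3 cm (distance of vial from where it was at the start of the episode above 0.03 m).
It fails at once if the lens tube is moved by more than 3 cm (distance of lens_tube from where it was at the start of the episode above 0.03 m).
It fails at once if the screwdriver is moved by more than 3 cm (distance of driver from where it was at the start of the episode above 0.03 m).
It also fails if it takes over 72 s, if anything falls off the work surface, if the arm or the gripper's body presses on something with over 40 N, if the wrist force passes 120 N, or if a joint passes its speed limit or range.

ROBOT

A 6-joint arm with a two-finger parallel gripper is mounted at the origin on the work surface. World frame = base frame: x ahead of the robot, y to its left, z up, the work surface at z = 0. Lengths are in mm, angles in rad, forces in N, time in s.
With the tool pointing down it reaches from about 250 to 725 mm from the base axis. Payload 9.7 kg.
Tool frame: the origin (TCP) lies on the centre line of the jaws, within the pads' length; the fingertips stand 14 mm ahead of it and the grasp point (between the pads) lies 5 mm behind it (finger_overhang is the distance from the TCP to the fingertips, in mm); y points along the fingers, z is the direction in which the jaws open and shut, and the axes are right-handed (so a half turn about y gives the same grasp; the last joint's range is limited). The gripper opens to 85 mm and grips with 20 to 120 N. Pads are 22 mm wide; open, the fingers measure 114 mm over their backs; the gripper's body (76 mm by 85 mm) begins 54 mm behind the grasp point. The pads swing forward as they close: fully open they stand 13 mm farther back than shut.
Start: joints at [-1.149, 0.087, 0.176, 1.66, 0, 1.571], TCP at [225.169, -501.793, 206.184] pointing down, gripper open.
Joint ranges: [-3.13, 3.13], [-0.85, 1.81], [-1.15, 1.24], [-2.2, 2.28], [-1.44, 1.52], [-3.14, 3.14]. Speed limits (rad/s): [2.22, 2.22, 2.57, 3.14, 3.14, 3.14].

INTERFACE

Orientations are given as a unit quaternion [w, x, y, z].
In Python, from workcell import observe, get_image, hand_in, finger_overhang gives the robot as it stands.
- The arm moves only by the tool arm_command, never from a script. Its argument "plan" is text: rows parted by semicolons, each of 7 numbers parted by spaces: the opening in per cent of the stroke, from 0 (shut) to 100 (fully open), then the shift along the world's x, y, z in cm, then the turn, a rotation vector about the world's x, y, z in rad. In form: fingers dx dy dz ax ay az; .... A call has 1 to 20 rows; each row is the pose to reach, as a shift and turn from the pose commanded when the call began; what a row does not reach only later rows make up. A row lasts 1/8 s, in which the tool goes at most 62.5 mm and 10.7 degrees, less where a joint would pass 70% of its speed; a pose out of reach is approached as far as the arm can. A call with a gripper value outside its range is refused whole. The fingers move at their own pace and stop on an object; the grip force is fixed at half the most. Time passes only in rows, so rows that repeat a pose let the fingers close. It gives the time, the measured TCP pose, the force and the opening at its end, in the units of the state.
- observe(): the state, without advancing time (a new reading comes with each control period).
- get_image(name): name is "side" or "top"; returns a dict with "img" (480x640x3 uint8, red, green, blue), "intrinsics" (3x3 intrinsics, pixels), "R" (3x3) and "t" (3): a world point X has camera coordinates R X + t. Camera axes: x right, y down, z forward; pixel columns grow to the right and rows downward; lengths in mm; the calibration is good to about 2 mm. A picture is of the moment at which its call begins. There is no depth.
- hand_in(): hands the job in, once; it reports no verdict.
The state is a dict: "time_s": time; "joints": joint angles; "dq": joint speeds; "joint_efforts": joint torques, N m; "eef_pos": TCP position; "tool_rot": TCP orientation; "ft_force": force on the tool from outside, world axes, zero at the start; "torque": the same for the moment, N m; "gripper_width": finger opening in mm.
Only numpy, scipy, OpenCV 4.12 (cv2) and the standard library are available. Lean on these libraries where they do the work, as an engineer would, in place of code of your own. Each camera call takes 0.05 s, during which the arm holds its last target.

## Working session

There is one attempt and no reset: what is moved stays moved. The work goes in short steps, Python scripts to look and compute and a tool call to move; the robot and the scene stay as the last step left them, time stands still between calls to the robot, and variables do not carry over. Pictures are saved under pics/ and viewed, and the job is handed in when it is done.

Besides the shell and the picture viewer there is one more tool, called after ">>>" as name(argument=value, ...) on one line, values as JSON. arm_command: Moves the arm, as the interface text tells. Its arguments: {"type":"object","properties":{"plan":{"type":"string"}},"required":["plan"]}

```bash
mkdir -p pics; ls; python3 - <<'E'
from workcell import observe, get_image, finger_overhang
import cv2
s=observe()
for k,v in s.items(): print(k,v)
print(finger_overhang)
for n in("side","top"):
    g=get_image(n); cv2.imwrite(f"pics/{n}0.png",g["img"][:,:,::-1]); print(n,g["intrinsics"],g["R"],g["t"])
E
```

```text
pics
time_s 0.0
joints [-1.14901202e+00  8.74758739e-02  1.75118343e-01  1.65978248e+00
 -4.01804256e-06  1.57082348e+00]
dq [ 0.00015355 -0.00070261  0.00012054  0.00038324 -0.0016559   0.00222842]
joint_efforts [ 1.53045312e-03 -5.20389676e+01  4.64801860e+01  1.64340256e-02
  1.83626912e-04 -7.09279760e-06]
eef_pos [ 225.05644258 -501.56136061  205.46629542]
tool_rot [ 0.14791008 -0.14811176  0.6919066  -0.69097812]
ft_force [-0.08664711  0.01616043  0.50825898]
torque [-0.01526352  0.01733577  0.02970009]
gripper_width 85.11138574987719
14.0
side [[480.4989979    0.         328.95665237]
 [  0.         480.4989979  235.60332782]
 [  0.           0.           1.        ]] [[ 0.92232171 -0.38625554 -0.01137196]
 [-0.23972106 -0.54884152 -0.80081633]
 [ 0.30307834  0.74133639 -0.59880204]] [-520.12389862  228.63419822  707.34316261]
top [[438.29403841   0.         318.13980151]
 [  0.         438.29403841 238.61633461]
 [  0.           0.           1.        ]] [[-0.01491644 -0.99948493  0.02841428]
 [-0.99818388  0.01322623 -0.05877074]
 [ 0.05836466 -0.02923933 -0.99786704]] [ -4.21069857 544.41658752 845.94230512]
```

View pics/side0.png

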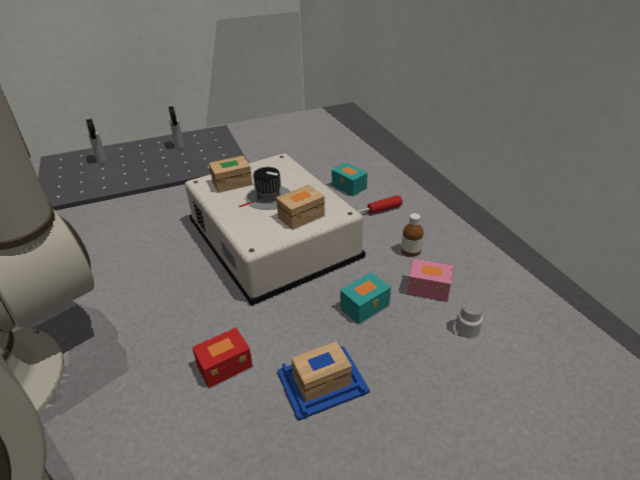

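View pics/top0.png

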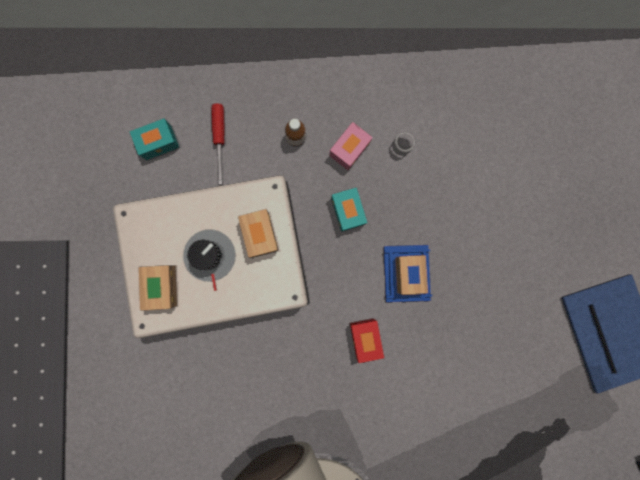

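The side view shows the wooden cases: green label at about (230,172), orange label at about (301,205) and blue label in the tray at (322,372). In the top view they are at (155,288), (258,233) and (413,275). The painted turquoise, pink and red boxes with orange labels are look-alikes; only the wooden one on the chamber fits case_b. I'll enlarge it and measure.

```bash
cat > h.py <<'E'
import numpy as np, cv2
from workcell import observe,get_image
def ray(g,uv,z):
    K=np.array(g["intrinsics"]);R=np.array(g["R"]);t=np.array(g["t"])
    c=-R.T@t; d=R.T@np.linalg.inv(K)@np.array([uv[0],uv[1],1.])
    return c+d*(z-c[2])/d[2]
def px(g,X):
    p=np.array(g["intrinsics"])@(np.array(g["R"])@np.array(X,float)+np.array(g["t"])); return p[:2]/p[2]
def tri(g1,u1,g2,u2):
    A=[];
    for g,u in((g1,u1),(g2,u2)):
        P=np.array(g["intrinsics"])@np.c_[np.array(g["R"]),np.array(g["t"])]
        A+= [u[0]*P[2]-P[0],u[1]*P[2]-P[1]]
    A=np.array(A); return np.linalg.lstsq(A[:,:3],-A[:,3],rcond=None)[0]
RNG=dict(green=((45,90,30),(80,255,255)),orange=((5,190,120),(17,255,255)),blue=((105,120,40),(125,255,255)),wood=((8,60,100),(22,190,255)))
def mask(g,name,roi):
    h=cv2.cvtColor(g["img"],cv2.COLOR_RGB2HSV); m=cv2.inRange(h,*RNG[name]); r=np.zeros_like(m); x,y,w,hh=roi; r[y:y+hh,x:x+w]=m[y:y+hh,x:x+w]; return r
def big(m):
    c,_=cv2.findContours(m,cv2.RETR_EXTERNAL,cv2.CHAIN_APPROX_NONE); return max(c,key=cv2.contourArea)
def cen(c):
    M=cv2.moments(c); return np.array([M['m10'],M['m01']])/M['m00']
def rect(g,c,z):
    P=np.array([ray(g,p[0],z)[:2] for p in c],np.float32); return cv2.minAreaRect(P)
E
python3 - <<'E'
from h import *
t=get_image("top");s=get_image("side")
it=cv2.resize(t["img"][160:350,110:310],None,fx=4,fy=4,interpolation=cv2.INTER_CUBIC)[:600]
cv2.imwrite("pics/crop1.png",it[:,:,::-1])
h=cv2.cvtColor(t["img"],cv2.COLOR_RGB2HSV)
for n,u in dict(green=(153,288),orange=(257,233),woodA=(155,272),woodB=(258,216),woodC=(413,262),blue=(413,275)).items(): print(n,h[u[1],u[0]])
R={'A':('green',(135,255,45,65),(205,155,50,40),144),'B':('orange',(235,205,45,55),(270,180,60,50),144),'C':('blue',(399,255,28,40),(295,345,55,30),52)}
for k,(col,rt,rs,z) in R.items():
    a=big(mask(t,col,rt)); b=big(mask(s,col,rs))
    print(k,'label top',cen(a),'side',cen(b),cv2.contourArea(a),cv2.contourArea(b))
    print('  z-plane',ray(t,cen(a),z).round(1),ray(s,cen(b),z).round(1),'tri',tri(t,cen(a),s,cen(b)).round(1))
    print('  rect label top',rect(t,a,z),'side',rect(s,b,z))
    w=mask(t,'wood',rt)|mask(t,col,rt); w=big(w); print('  wood rect',rect(t,w,z))
E
```

```text
green [ 66 131 119]
orange [ 14 166 187]
woodA [ 15 111 186]
woodB [ 17 106 188]
woodC [ 15 110 188]
blue [109 166 137]
A label top [153.54394299 287.54473476] side [228.66066066 163.75075075] 210.5 55.5
  z-plane [459.8 264.1 144. ] [460.4 266.4 144. ] tri [459.9 263.5 145.5]
  rect label top ((459.86773681640625, 263.3201599121094), (31.520360946655273, 19.52921485900879), 0.4387029707431793) side ((460.96087646484375, 266.43084716796875), (31.55959129333496, 18.92998695373535), 0.4954502582550049)
  wood rect ((459.766845703125, 262.846435546875), (72.96446990966797, 51.46356964111328), 2.2865498065948486)Traceback (most recent call last):
  File "<stdin>", line 9, in <module>
  File "h.py", line 19, in big
    c,_=cv2.findContours(m,cv2.RETR_EXTERNAL,cv2.CHAIN_APPROX_NONE); return max(c,key=cv2.contourArea)
                                                                            ~~~^^^^^^^^^^^^^^^^^^^^^^^
ValueError: max() iterable argument is empty
```

```bash
python3 - <<'E'
import cv2
i=cv2.imread("pics/side0.png")
cv2.imwrite("pics/crop2.png",cv2.resize(i[140:290,180:380],None,fx=4,fy=4,interpolation=cv2.INTER_CUBIC))
E
```

```text
(no output)
```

View pics/crop1.png

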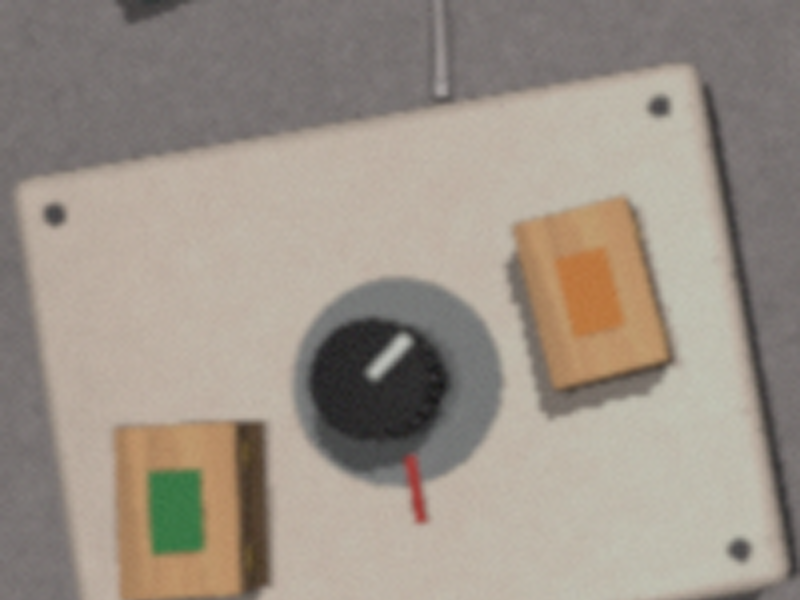

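View pics/crop2.png

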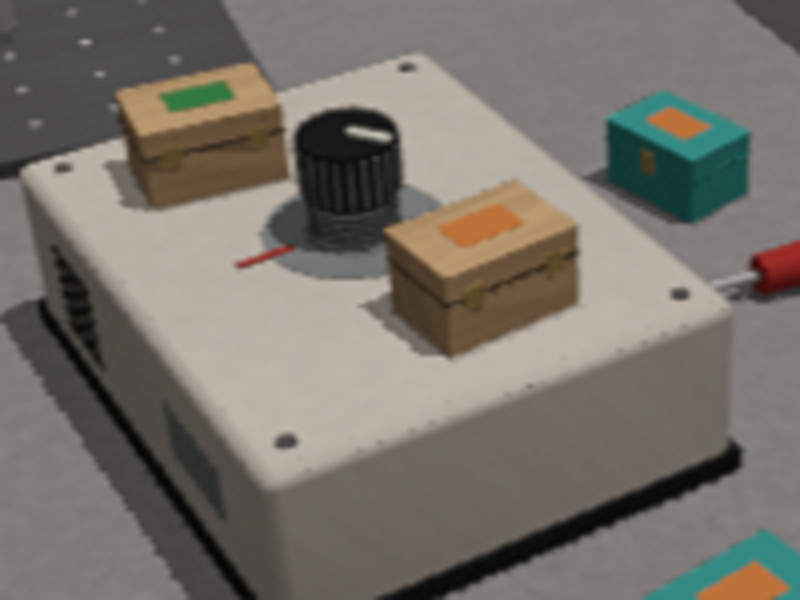

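The crops confirm that case_b is the wooden case with the orange label at top (258,233); the turquoise box behind the chamber is a look-alike. Next I'll fix the orange threshold and measure the cap too.

```bash
sed -i 's/orange=((5,190,120)/orange=((5,140,120)/; s/(22,190,255)/(22,255,255)/' h.py; cat > m.py <<'E'
from h import *
import sys
def case(t,s,col,rt,rs,z):
    a=big(mask(t,col,rt)); b=big(mask(s,col,rs))
    print(' label px',cen(a).round(1),cen(b).round(1),'plane',ray(t,cen(a),z).round(1),ray(s,cen(b),z).round(1),'tri',tri(t,cen(a),s,cen(b)).round(1))
    f=lambda r:(np.round(r[0],1),np.round(r[1],1),round(r[2],1))
    print('  lab top',f(rect(t,a,z)),'side',f(rect(s,b,z)))
    w=big(mask(t,'wood',rt)|mask(t,col,rt)); print('  wood',f(rect(t,w,z)))
E
python3 - <<'E'
from m import *
t=get_image("top");s=get_image("side")
case(t,s,'orange',(235,205,45,55),(270,180,60,50),144)
case(t,s,'blue',(399,255,28,40),(295,345,55,30),52)
# tray outline
h=cv2.cvtColor(t["img"],cv2.COLOR_RGB2HSV); m=cv2.inRange(h,(105,120,40),(125,255,255)); r=np.zeros_like(m); r[235:310,375:440]=m[235:310,375:440]
print('tray',rect(t,big(r),24), rect(t,big(r),16))
# cap top
for g,roi in((t,(180,235,50,50)),(s,(248,160,40,30))):
    x,y,w,hh=roi; c=g["img"][y:y+hh,x:x+w].astype(int); v=c.min(2)
    m=np.zeros(g["img"].shape[:2],np.uint8); m[y:y+hh,x:x+w]=(v>130)&(c.max(2)-v<40)
    # white line only within dark surroundings
    n,l,st,cc=cv2.connectedComponentsWithStats(m)
    print([(st[i].tolist(),cc[i].round(1)) for i in range(1,n)])
h=t["img"].max(2); m=np.zeros_like(h); m[235:285,183:225]=(h[235:285,183:225]<75); c=big(m); print('dark',cv2.minAreaRect(c),cv2.boundingRect(c), ray(t,(204.3,254.3),154).round(1))
# red line
hs=cv2.cvtColor(t["img"],cv2.COLOR_RGB2HSV); m=cv2.inRange(hs,(170,90,60),(180,255,255))|cv2.inRange(hs,(0,90,60),(6,255,255)); r=np.zeros_like(m); r[265:300,200:230]=m[265:300,200:230]; c=big(r); print('red',rect(t,c,100))
for u in((123,213),(274,186),(295,297),(142,326)): print(u,ray(t,u,100).round(1))
E
```

```text
label px [256.8 232.6] [299.8 196. ] plane [548.3  94.1 144. ] [549.2  95.6 144. ] tri [548.4  93.9 145.1]
  lab top (array([548.1,  94.1]), array([33.7, 21.4]), 13.5) side (array([549.4,  95.7]), array([33.4, 22.1]), 13.4)
  wood (array([547.8,  93.2]), array([72.8, 52.6]), 14.2)
 label px [413.4 274.5] [320.8 361. ] plane [ 472.  -189.7   52. ] [ 472.9 -188.9   52. ] tri [ 472.3 -189.6   53. ]
  lab top (array([ 472. , -189.8]), array([17.1, 28.2]), 89.1) side (array([ 473.1, -188.8]), array([31.8, 19.7]), 2.2)
  wood (array([ 471.8, -188.6]), array([72. , 49.5]), 2.2)
tray ((474.1490173339844, -183.62225341796875), (107.66172790527344, 87.5877456665039), 0.8586686253547668) ((473.9626770019531, -185.4709930419922), (108.67232513427734, 88.40992736816406), 0.8586694002151489)
[([180, 235, 32, 50, 499], array([187.5, 265.8])), ([225, 235, 5, 5, 12], array([227.8, 236.2])), ([202, 244, 11, 10, 39], array([206.9, 248.4])), ([216, 271, 14, 14, 116], array([223.8, 279.9]))]
[([249, 160, 39, 29, 455], array([273.1, 168.3])), ([267, 172, 10, 3, 16], array([271.9, 172.9])), ([252, 179, 2, 4, 5], array([252.2, 180.8])), ([248, 185, 6, 5, 25], array([250.5, 187.2]))]
dark ((203.50003051757812, 256.5000305175781), (33.941123962402344, 35.35533905029297), 45.0) (187, 240, 36, 36) [513.  178.8 154. ]
red ((465.8411865234375, 175.2108917236328), (28.829545974731445, 4.8190016746521), 10.205899238586426)
(123, 213) [589.1 333.2 100. ]
(274, 186) [634.4  67.9 100. ]
(295, 297) [437.1  32.8 100. ]
(142, 326) [391.6 298.5 100. ]
```

```bash
python3 - <<'E'
from h import *
from scipy.spatial.transform import Rotation as Ro
s=observe(); q=s["tool_rot"]; M=Ro.from_quat([q[1],q[2],q[3],q[0]]).as_matrix(); print(M.round(3)); print('jaw yaw',np.degrees(np.arctan2(M[1,2],M[0,2])))
t=get_image("top")
for z in(152,154.5): print(px(t,(513,183,z)),ray(t,(206.9,248.4),z), ray(t,(211.5,244.2),z))
g=get_image("side"); print(px(g,(513,183,154.5)), ray(g,(271.9,172.9),154.5),ray(g,(276.5,173.5),154.5))
E
```

```text
[[-0.912 -0.     0.409]
 [-0.409  0.    -0.912]
 [-0.    -1.    -0.   ]]
jaw yaw -65.83435350673523
[202.02080935 254.36849393] [522.68372586 175.0514111  152.        ] [529.48508394 167.54314552 152.        ]
[201.65989724 254.33345471] [522.5846866  174.49316122 154.5       ] [529.36256754 167.0108129  154.5       ]
[265.62291458 172.7510418 ] [523.68467725 177.64805285 154.5       ] [530.93261665 171.94430309 154.5       ]
```

>>> arm_command(plan="100 0 3 0 0 0 0.15; 100 0 5 0 0 0 0.15; 100 0 5 0 0 0 0.15")

```text
time_s: 0.78
eef_pos: [225.3, -451.2, 206.8]
tool_rot: [-0.2, 0.2, -0.678, 0.679]
ft_force: [0.3, -0.7, 0.5]
gripper_width: 85.5
```

```bash
cat >> h.py <<'E'
from scipy.spatial.transform import Rotation as Ro
def st():
    s=observe(); q=s["tool_rot"]; M=Ro.from_quat([q[1],q[2],q[3],q[0]]).as_matrix()
    print('t',round(s["time_s"],2),'p',np.round(s["eef_pos"],1),'yaw',round(float(np.degrees(np.arctan2(M[1,2],M[0,2]))),2),'down',M[:,1].round(3),'q',np.round(s["joints"],3),'F',np.round(s["ft_force"],1),'T',np.round(s["torque"],2),'w',round(s["gripper_width"],1))
    return s
E
python3 -c "from h import *;st()"
```

```text
t 0.78 p [ 225.3 -451.2  206.8] yaw -57.2 down [ 0.    -0.001 -1.   ] q [-1.108 -0.023  0.064  1.657 -0.     1.461] F [ 0.3 -0.7  0.5] T [-0.01 -0.03 -0.  ] w 85.5
```

>>> arm_command(plan="100 2 3.5 0 0 0 0.18; 100 4 7 0 0 0 0.36; 100 6 10.5 0 0 0 0.54; 100 8 14 0 0 0 0.72; 100 10 17.5 0 0 0 0.9; 100 12 21 0 0 0 1.08; 100 14 24.5 0 0 0 1.26; 100 16 28 0 0 0 1.44; 100 18.5 31.5 0 0 0 1.62; 100 21 35 0 0 0 1.8; 100 23 38.5 0 0 0 1.98; 100 25 42 0 0 0 2.16; 100 27 45.5 0 0 0 2.34; 100 29 49 0 0 0 2.52; 100 31 52 0 0 0 2.7; 100 32.33 54.6 0 0 0 2.807; 100 32.33 54.6 0 0 0 2.807; 100 32.33 54.6 -1 0 0 2.807")

```text
time_s: 3.02
eef_pos: [549.0, 93.8, 196.2]
tool_rot: [-0.702, 0.702, 0.083, -0.083]
ft_force: [-0.3, 0.4, -0.1]
gripper_width: 85.5
```

```bash
python3 - <<'E'
from h import *
st()
g=get_image("top");cv2.imwrite("pics/t2.png",g["img"][:,:,::-1]); print(px(g,(548.4,94.3,144)))
E
```

```text
t 3.02 p [549.   93.8 196.2] yaw 103.5 down [ 0.001 -0.    -1.   ] q [ 0.169  0.099  0.17   1.64  -0.    -0.066] F [-0.3  0.4 -0.1] T [ 0.    0.02 -0.02] w 85.5
[256.69431133 232.50285664]
```

View pics/t2.png

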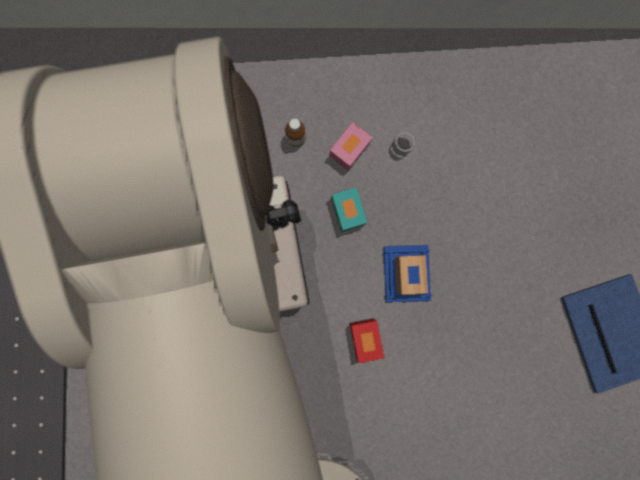

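The top view is mostly hidden by the arm; only a gripper finger shows, at about (285,212). I'll check clearance in the side view.

```bash
python3 - <<'E'
from h import *
g=get_image("side");cv2.imwrite("pics/s2.png",g["img"][:,:,::-1])
E
```

```text
(no output)
```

View pics/s2.png

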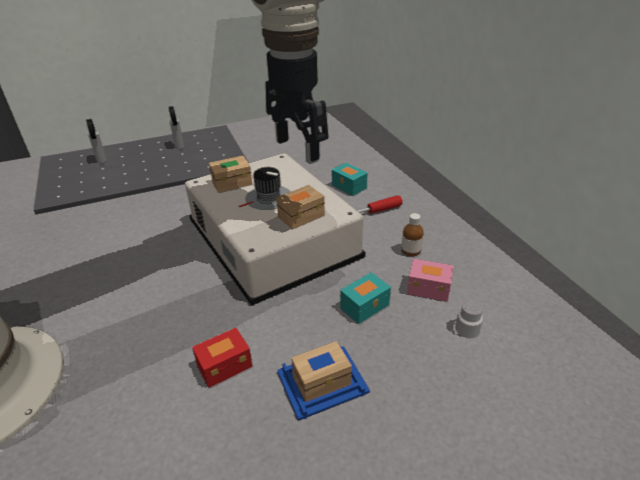

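The side view shows the open fingers straddling case_b, with the cap clear. Descending and gripping.

>>> arm_command(plan="100 0 0 -2.5 0 0 0; 100 0 0 -5 0 0 0; 100 0 0 -6.5 0 0 0; 100 0 0 -7.3 0 0 0; 100 0 0 -7.3 0 0 0; 40 0 0 -7.3 0 0 0; 40 0 0 -7.3 0 0 0; 40 0 0 -7.3 0 0 0; 30 0 0 -7.3 0 0 0; 30 0 0 -7.3 0 0 0; 30 0 0 -7.3 0 0 0")

```text
time_s: 4.5
eef_pos: [548.5, 94.2, 123.2]
tool_rot: [0.702, -0.702, -0.084, 0.084]
ft_force: [-0.5, -0.5, -0.4]
gripper_width: 25.3
```

```bash
python3 - <<'E'
from h import *
st()
E
```

```text
t 4.5 p [548.5  94.2 123.2] yaw 103.59 down [-0.  0. -1.] q [ 0.17   0.087  0.016  1.5    0.    -0.067] F [-0.5 -0.5 -0.4] T [-0.03  0.02  0.05] w 25.3
```

The opening is 25 mm, too small for a 50 mm case. Looking before anything else.

```bash
python3 - <<'E'
from h import *
g=get_image("side");cv2.imwrite("pics/s3.png",cv2.resize(g["img"][80:280,170:430,::-1],None,fx=3,fy=3,interpolation=cv2.INTER_CUBIC))
E
```

```text
(no output)
```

View pics/s3.png

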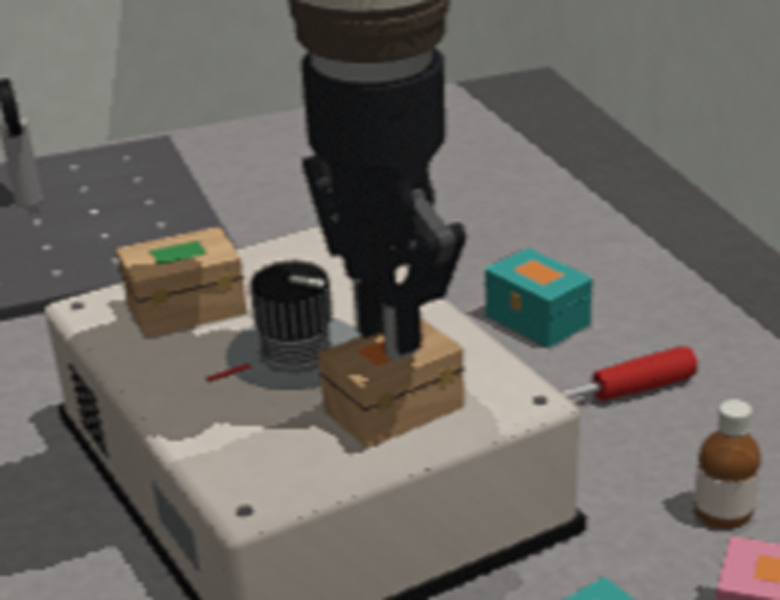

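```bash
python3 - <<'E'
from h import *
g=get_image("side")
y=np.radians(103.6); d=np.array([np.cos(y),np.sin(y),0])
for zt in (182,195,205,215): print(zt,px(g,np.array([549,93.8,zt])+42.5*d).round(),px(g,np.array([549,93.8,zt])-42.5*d).round())
for zt in (109,120,144,150): print(zt,px(g,np.array([548.5,94.2,zt])+12.6*d).round(),px(g,np.array([548.5,94.2,zt])-12.6*d).round())
E
```

```text
182 [286. 168.] [313. 188.]
195 [285. 162.] [313. 181.]
205 [285. 157.] [312. 176.]
215 [285. 152.] [312. 171.]
109 [297. 210.] [304. 216.]
120 [296. 205.] [304. 211.]
144 [296. 193.] [304. 199.]
150 [296. 191.] [303. 197.]
```

```bash
python3 - <<'E'
from h import *
g=get_image("side");t=get_image("top")
print('cam',-np.array(g["R"]).T@g["t"],-np.array(t["R"]).T@t["t"])
y=np.radians(103.6); d=np.array([np.cos(y),np.sin(y),0])
for zt in (182,195,215,235,255): print(zt,px(t,np.array([549,93.8,zt])-42.5*d).round(),px(t,np.array([549,93.8,zt])-57*d).round())
print(tri(t,(285,213),g,(313,160)))
i=cv2.imread("pics/t2.png");cv2.imwrite("pics/c4.png",cv2.resize(i[180:260,240:340],None,fx=6,fy=6))
i=cv2.imread("pics/s2.png");cv2.imwrite("pics/c5.png",cv2.resize(i[40:180,220:360],None,fx=4,fy=4))
E
```

```text
cam [ 320.14960367 -599.79601998  600.73769807] [493.99192011  13.3256728  876.25335586]
182 [280. 224.] [289. 222.]
195 [280. 223.] [289. 221.]
215 [279. 222.] [288. 219.]
235 [278. 220.] [288. 218.]
255 [277. 219.] [287. 217.]
[563.3813463   44.32998032 238.36051119]
```

View pics/c4.png

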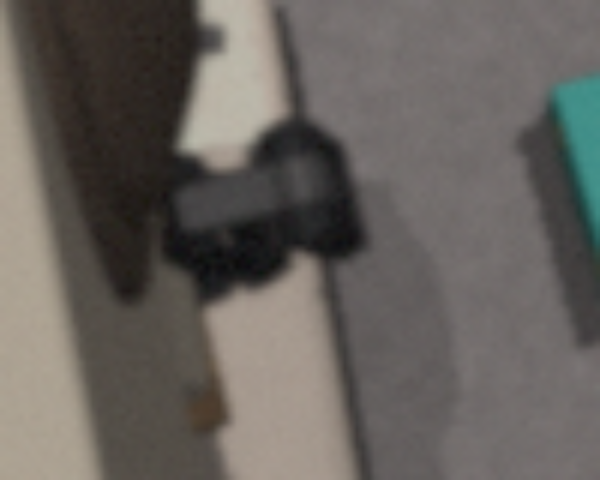

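View pics/c5.png

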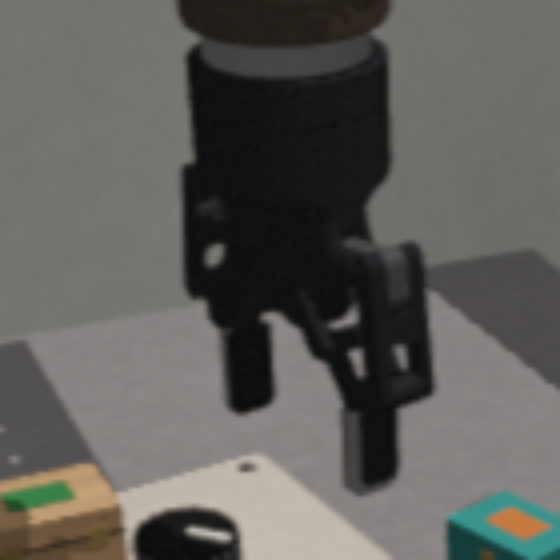

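The pixels disagree with the state: the closed tips at about (303,197) project to z≈150, but the stated overhang puts them near 109. The open tips in s2 also came out about 40 mm higher than stated. So the real fingers end about 40 mm short of the stated position, and x and y agree. Nothing was touched. I'll open and go lower in steps, checking pictures and force.

>>> arm_command(plan="100 0 0 2 0 0 0; 100 0 0 2 0 0 0; 100 0 0 2 0 0 0; 100 0 0 2 0 0 0; 100 0 0 2 0 0 0; 100 0 0 2 0 0 0; 100 0 0 0 0 0 0; 100 0 0 -1 0 0 0; 100 0 0 -2 0 0 0; 100 0 0 -2 0 0 0")

```text
time_s: 5.95
eef_pos: [548.1, 94.1, 102.5]
tool_rot: [-0.702, 0.702, 0.083, -0.084]
ft_force: [0.5, -0.1, 0.5]
gripper_width: 85.2
```

```bash
python3 - <<'E'
from h import *
st()
g=get_image("side");cv2.imwrite("pics/s6.png",cv2.resize(g["img"][80:280,170:430,::-1],None,fx=3,fy=3,interpolation=cv2.INTER_CUBIC))
E
```

```text
t 5.95 p [548.1  94.1 102.5] yaw 103.59 down [-0.001 -0.    -1.   ] q [ 0.17   0.088 -0.023  1.461 -0.    -0.067] F [ 0.5 -0.1  0.5] T [0.   0.04 0.  ] w 85.2
```

View pics/s6.png

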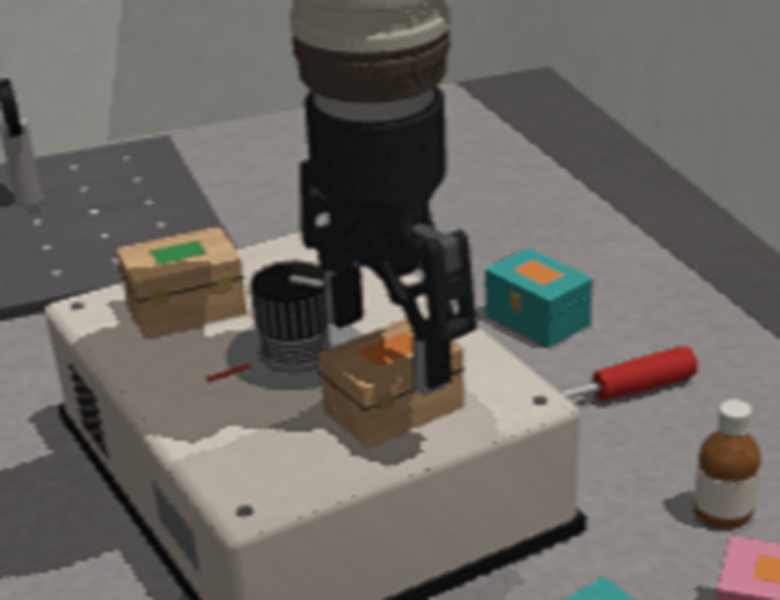

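The fingers straddle the case with open tips at z≈139 for a TCP of 102.5, which confirms an offset of about 38 mm. Descending 22 mm more to grip.

>>> arm_command(plan="100 0 0 -1 0 0 0; 100 0 0 -2 0 0 0; 100 0 0 -2.2 0 0 0; 40 0 0 -2.2 0 0 0; 40 0 0 -2.2 0 0 0; 30 0 0 -2.2 0 0 0; 30 0 0 -2.2 0 0 0; 30 0 0 -2.2 0 0 0; 30 0 0 -2.2 0 0 0")

```text
time_s: 7.12
eef_pos: [548.8, 94.3, 81.7]
tool_rot: [-0.702, 0.702, 0.084, -0.083]
ft_force: [0.0, -0.7, 5.2]
gripper_width: 49.2
```

```bash
python3 - <<'E'
from h import *
st()
g=get_image("side");cv2.imwrite("pics/s7.png",cv2.resize(g["img"][80:280,170:430,::-1],None,fx=3,fy=3,interpolation=cv2.INTER_CUBIC))
E
```

```text
t 7.12 p [548.8  94.3  81.7] yaw 103.59 down [ 0.001  0.    -1.   ] q [ 0.17   0.091 -0.06   1.419 -0.    -0.067] F [ 0.  -0.7  5.2] T [-0.07  0.03 -0.03] w 49.2
```

View pics/s7.png

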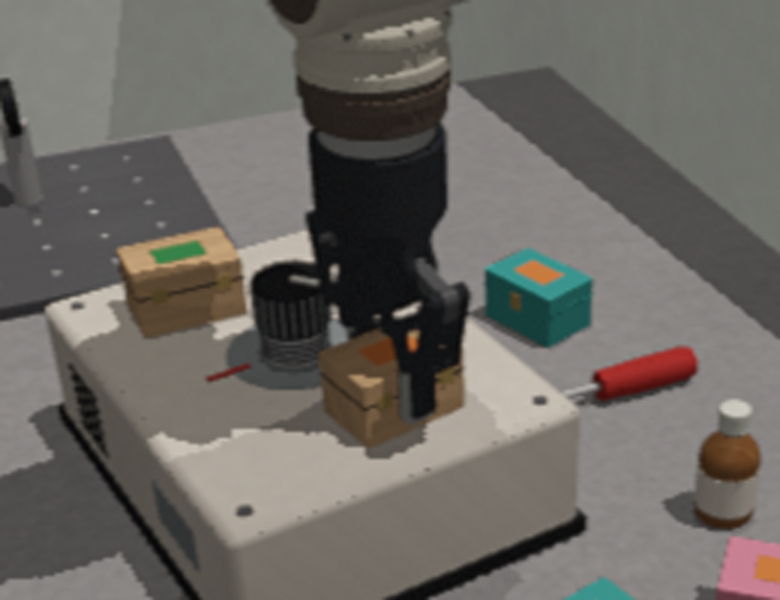

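Held: width 49.2 mm. Lifting 9 cm and carrying it above the tray.

>>> arm_command(plan="30 0 0 1 0 0 0; 30 0 0 3 0 0 0; 30 0 0 5.5 0 0 0; 30 0 0 8 0 0 0; 30 0 0 9 0 0 0; 30 -0.5 -2 9 0 0 -0.02; 30 -1 -5 9 0 0 -0.04; 30 -2 -9 9 0 0 -0.07; 30 -3.2 -13 9 0 0 -0.1; 30 -4.5 -17 9 0 0 -0.13; 30 -5.8 -21 9 0 0 -0.16; 30 -6.8 -24.5 9 0 0 -0.19; 30 -7.4 -27 9 0 0 -0.21; 30 -7.6 -28.3 9 0 0 -0.21; 30 -7.6 -28.35 6 0 0 -0.21; 30 -7.6 -28.35 3 0 0 -0.21; 30 -7.6 -28.35 0 0 0 -0.21; 30 -7.6 -28.35 -1.5 0 0 -0.21; 30 -7.6 -28.35 -1.5 0 0 -0.21; 30 -7.6 -28.35 -1.5 0 0 -0.21")

```text
time_s: 9.68
eef_pos: [473.0, -189.4, 67.3]
tool_rot: [-0.707, 0.707, 0.01, -0.009]
ft_force: [-0.2, 0.0, -1.0]
gripper_width: 49.3
```

```bash
python3 - <<'E'
from h import *
st()
g=get_image("side");cv2.imwrite("pics/s8.png",cv2.resize(g["img"][240:440,200:460,::-1],None,fx=3,fy=3,interpolation=cv2.INTER_CUBIC))
g=get_image("top");cv2.imwrite("pics/t8.png",g["img"][:,:,::-1])
E
```

```text
t 9.68 p [ 473.  -189.4   67.3] yaw 91.57 down [ 0.001 -0.    -1.   ] q [-0.381 -0.019 -0.201  1.388  0.    -0.408] F [-0.2  0.  -1. ] T [ 0.02 -0.03  0.01] w 49.3
```

View pics/s8.png

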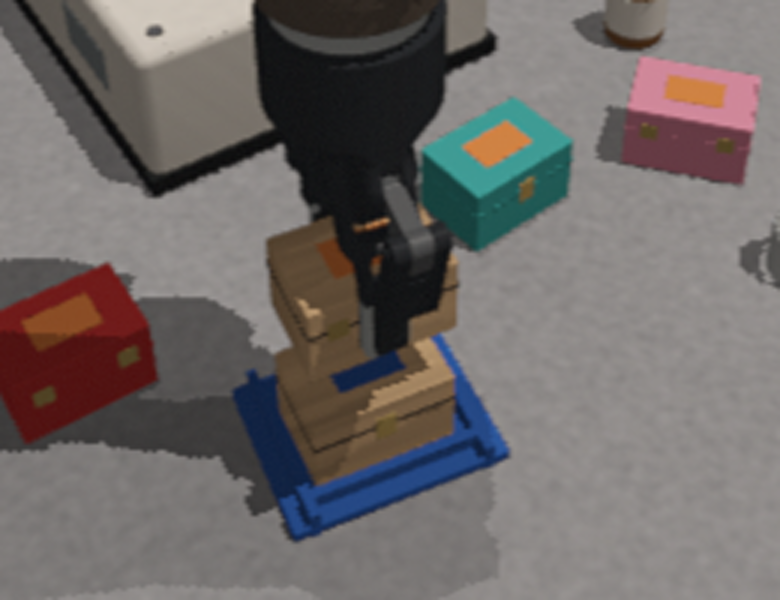

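View pics/t8.png

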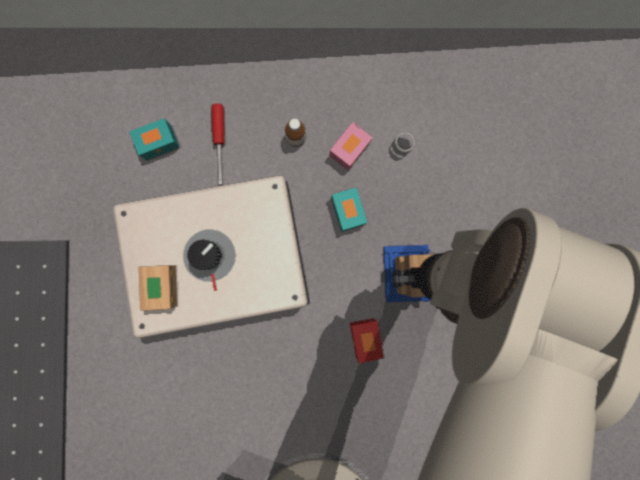

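Case_b, held at about (305,333) in the side view, hovers square over the base case. Lowering, watching force.

>>> arm_command(plan="30 0 0 -1.5 0 0 0; 30 0 0 -2.6 0 0 0; 30 0 0 -3 0 0 0; 30 0 0 -3.2 0 0 0; 30 0 0 -3.2 0 0 0; 30 0 0 -3.2 0 0 0")

```text
time_s: 10.52
eef_pos: [472.7, -189.4, 34.5]
tool_rot: [-0.707, 0.707, 0.01, -0.009]
ft_force: [-0.5, -0.6, -1.1]
gripper_width: 48.9
```

```bash
python3 - <<'E'
from h import *
st()
g=get_image("side");cv2.imwrite("pics/s9.png",cv2.resize(g["img"][280:430,250:400,::-1],None,fx=4,fy=4,interpolation=cv2.INTER_CUBIC))
E
```

```text
t 10.53 p [ 472.7 -189.4   34.5] yaw 91.56 down [ 0. -0. -1.] q [-0.381 -0.007 -0.253  1.325  0.    -0.408] F [-0.5 -0.6 -1.1] T [-0.02 -0.08  0.02] w 48.9
```

View pics/s9.png

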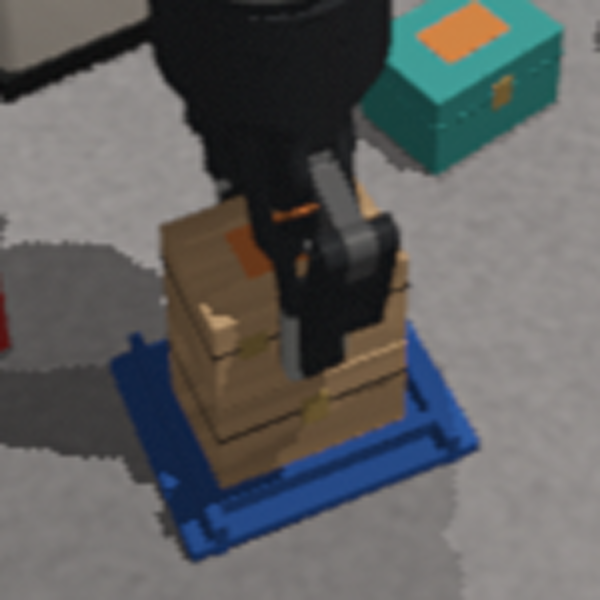

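Squarely above, almost touching, with no force yet. Lowering a little more, then releasing and lifting off.

>>> arm_command(plan="30 0 0 -0.1 0 0 0; 30 0 0 -0.15 0 0 0; 30 0 0 -0.15 0 0 0; 60 0 0 -0.15 0 0 0; 100 0 0 -0.15 0 0 0; 100 0 0 -0.15 0 0 0; 100 0 0 -0.15 0 0 0; 100 0 0 1 0 0 0; 100 0 0 3 0 0 0; 100 0 0 6 0 0 0; 100 0 0 10 0 0 0; 100 0 0 14 0 0 0")

```text
time_s: 12.08
eef_pos: [472.4, -189.2, 176.3]
tool_rot: [-0.707, 0.707, 0.01, -0.009]
ft_force: [1.1, -0.3, 0.7]
gripper_width: 85.5
```

```bash
python3 - <<'E'
from h import *
st()
g=get_image("side");cv2.imwrite("pics/s10.png",g["img"][:,:,::-1])
E
```

```text
t 12.07 p [ 472.4 -189.2  176.3] yaw 91.56 down [ 0.001 -0.    -1.   ] q [-0.381 -0.021  0.007  1.598  0.    -0.408] F [ 1.1 -0.3  0.7] T [-0.02  0.01 -0.01] w 85.5
```

View pics/s10.png

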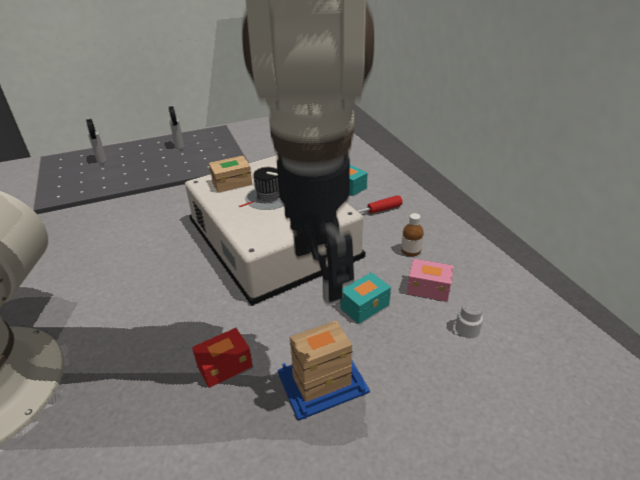

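Case_b is stacked neatly on the base at (322,362). Moving over case_a and down to the same height as before.

>>> arm_command(plan="100 0 3 0 0 0 0; 100 0 7 0 0 0 0; 100 -0.5 12 0 0 0 0; 100 -0.6 17 0 0 0 0; 100 -0.8 22 0 0 0 0; 100 -0.9 27 0 0 0 0; 100 -1 32 0 0 0 0; 100 -1.1 37 0 0 0 0; 100 -1.2 41 0 0 0 0; 100 -1.26 44 0 0 0 0; 100 -1.26 45.33 0 0 0 0; 100 -1.26 45.33 -3 0 0 0; 100 -1.26 45.33 -3 0 0 0")

```text
time_s: 13.75
eef_pos: [459.0, 263.1, 142.7]
tool_rot: [-0.706, 0.708, 0.009, -0.011]
ft_force: [-0.5, 0.7, -1.0]
gripper_width: 85.6
```

```bash
python3 - <<'E'
from m import *
st()
g=get_image("side");cv2.imwrite("pics/s11.png",cv2.resize(g["img"][60:260,150:410,::-1],None,fx=3,fy=3,interpolation=cv2.INTER_CUBIC))
t=get_image("top");cv2.imwrite("pics/t11.png",t["img"][:,:,::-1])
print('stack B label side',ray(g,cen(big(mask(g,'orange',(295,325,50,30)))),96).round(1))
try:
  case(t,g,'orange',(390,245,60,60),(295,325,50,30),96)
except Exception as e: print(e)
E
```

```text
t 13.75 p [459.  263.1 142.7] yaw 91.55 down [-0.003 -0.002 -1.   ] q [ 0.521  0.026 -0.011  1.538 -0.     0.494] F [-0.5  0.7 -1. ] T [ 0.05  0.05 -0.  ] w 85.6
stack B label side [ 473.3 -188.5   96. ]
 label px [419.2 274.9] [320.2 339.8] plane [ 472.2 -189.3   96. ] [ 473.3 -188.5   96. ] tri [ 472.7 -189.2   97. ]
  lab top (array([ 472.1, -189. ]), array([21.7, 32.1]), 89.1) side (array([ 473.4, -188.3]), array([33.5, 22.1]), 1.8)
  wood (array([ 472.6, -189. ]), array([71.8, 51.3]), 2.4)
```

View pics/s11.png

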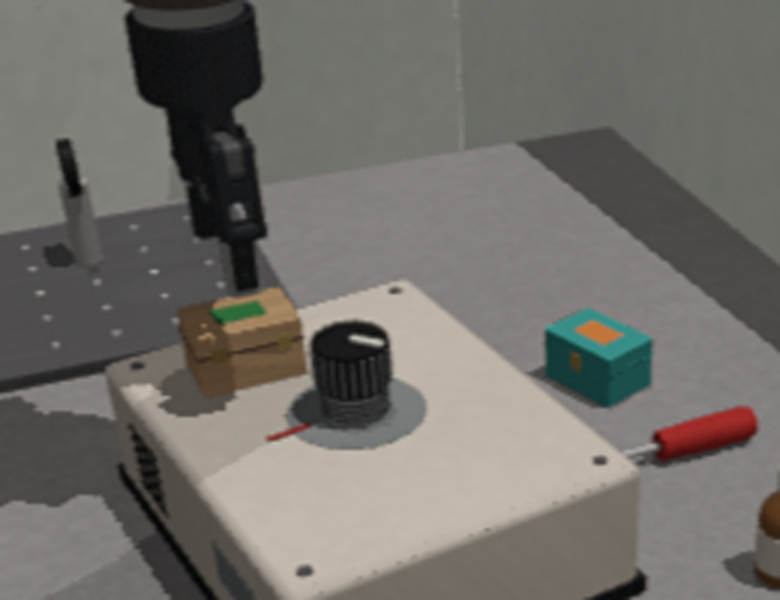

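View pics/t11.png

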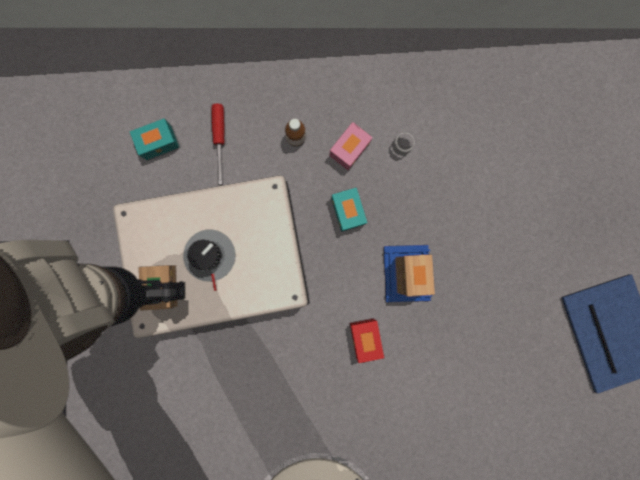

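Case_b reads (472.6, -189.0) against the base's (472.2, -189.2), within 1 mm. Its label yaw equals the base's. Now down onto case_a.

>>> arm_command(plan="100 0 0 0 0 0 0; 100 0 0 -2 0 0 0; 100 0 0 -4 0 0 0; 100 0 0 -5.5 0 0 0; 100 0 0 -6.3 0 0 0; 100 0 0 -6.3 0 0 0; 40 0 0 -6.3 0 0 0; 40 0 0 -6.3 0 0 0; 30 0 0 -6.3 0 0 0; 30 0 0 -6.3 0 0 0; 30 0 0 -6.3 0 0 0; 30 0 0 -6.3 0 0 0")

```text
time_s: 15.35
eef_pos: [460.3, 264.3, 82.1]
tool_rot: [0.707, -0.707, -0.01, 0.009]
ft_force: [0.4, -0.2, 6.6]
gripper_width: 49.4
```

```bash
python3 - <<'E'
from m import *
st()
g=get_image("side");cv2.imwrite("pics/s12.png",cv2.resize(g["img"][60:260,150:410,::-1],None,fx=3,fy=3,interpolation=cv2.INTER_CUBIC))
E
```

```text
t 15.35 p [460.3 264.3  82.1] yaw 91.56 down [ 0.001  0.001 -1.   ] q [ 0.521  0.028 -0.125  1.416 -0.     0.494] F [ 0.4 -0.2  6.6] T [-0.09  0.05 -0.06] w 49.4
```

View pics/s12.png

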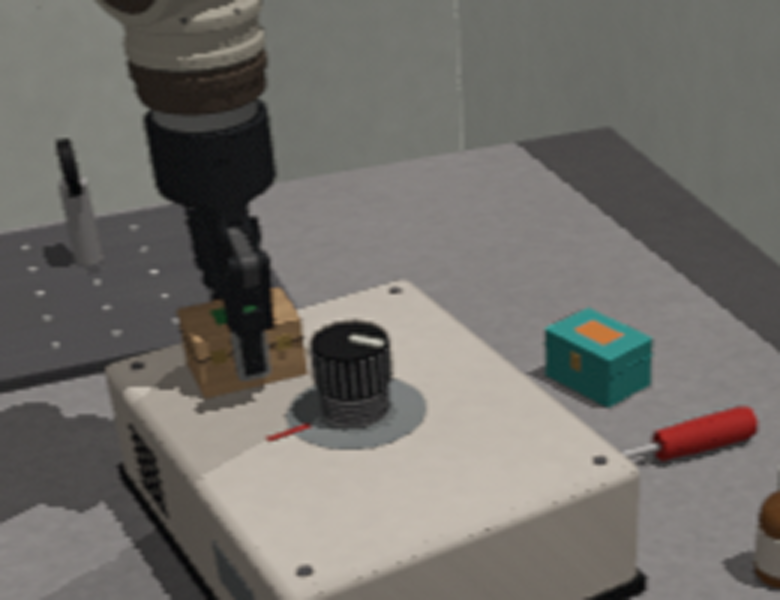

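Case_a is held at 49.4 mm. Carrying it to hover 2 cm above the stack.

>>> arm_command(plan="30 0 0 1 0 0 0; 30 0 0 3 0 0 0; 30 0 0 6 0 0 0; 30 0 0 8.5 0 0 0; 30 0 -1.5 9 0 0 0; 30 0.2 -5 9 0 0 0; 30 0.3 -9 9 0 0 0; 30 0.5 -13.5 9 0 0 0; 30 0.6 -18 9 0 0 0; 30 0.8 -23 9 0 0 0; 30 0.9 -28 9 0 0 0; 30 1 -33 9 0 0 0; 30 1.1 -37.5 9 0 0 0; 30 1.2 -41.5 9 0 0 0; 30 1.26 -44 8 0 0 0; 30 1.26 -45.33 7 0 0 0; 30 1.26 -45.33 4 0 0 0; 30 1.26 -45.33 2 0 0 0; 30 1.26 -45.33 2 0 0 0; 30 1.26 -45.33 2 0 0 0")

```text
time_s: 17.9
eef_pos: [472.5, -189.1, 101.8]
tool_rot: [-0.707, 0.707, 0.01, -0.01]
ft_force: [0.5, 0.4, -1.3]
gripper_width: 49.0
```

```bash
python3 - <<'E'
from m import *
st()
g=get_image("side");cv2.imwrite("pics/s13.png",cv2.resize(g["img"][250:430,240:420,::-1],None,fx=3.3,fy=3.3,interpolation=cv2.INTER_CUBIC))
E
```

```text
t 17.9 p [ 472.5 -189.1  101.8] yaw 91.58 down [ 0. -0. -1.] q [-0.381 -0.026 -0.141  1.455  0.    -0.408] F [ 0.5  0.4 -1.3] T [-0.    0.01  0.01] w 49.0
```

View pics/s13.png

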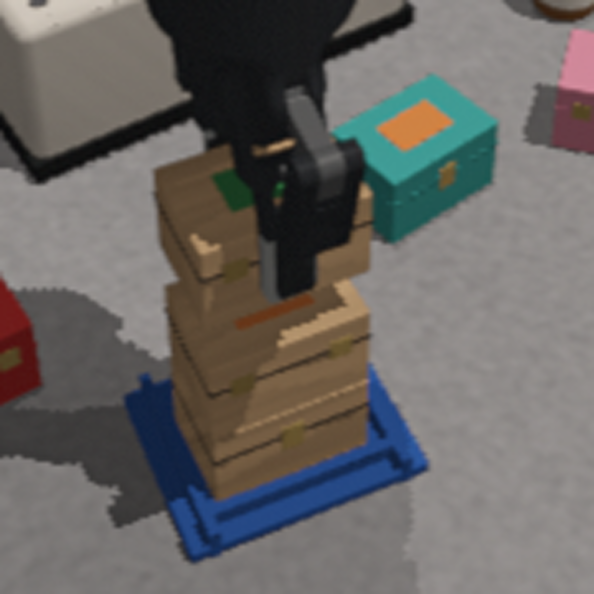

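Aligned above the stack. Lowering 2.45 cm in total, releasing, and rising.

>>> arm_command(plan="30 0 0 -1 0 0 0; 30 0 0 -1.9 0 0 0; 30 0 0 -2.2 0 0 0; 30 0 0 -2.4 0 0 0; 30 0 0 -2.45 0 0 0; 30 0 0 -2.45 0 0 0; 60 0 0 -2.45 0 0 0; 100 0 0 -2.45 0 0 0; 100 0 0 -2.45 0 0 0; 100 0 0 -2.45 0 0 0; 100 0 0 -1.5 0 0 0; 100 0 0 0.5 0 0 0; 100 0 0 3.5 0 0 0; 100 0 0 7 0 0 0; 100 0 0 10 0 0 0")

```text
time_s: 19.82
eef_pos: [472.6, -189.3, 203.2]
tool_rot: [-0.707, 0.707, 0.01, -0.009]
ft_force: [-0.4, -0.8, -0.4]
gripper_width: 85.5
```

```bash
python3 - <<'E'
from m import *
st()
g=get_image("side");cv2.imwrite("pics/s14.png",g["img"][:,:,::-1])
E
```

```text
t 19.82 p [ 472.6 -189.3  203.2] yaw 91.56 down [ 0.001 -0.    -1.   ] q [-0.381 -0.014  0.067  1.65   0.    -0.408] F [-0.4 -0.8 -0.4] T [ 0.02 -0.01  0.02] w 85.5
```

View pics/s14.png

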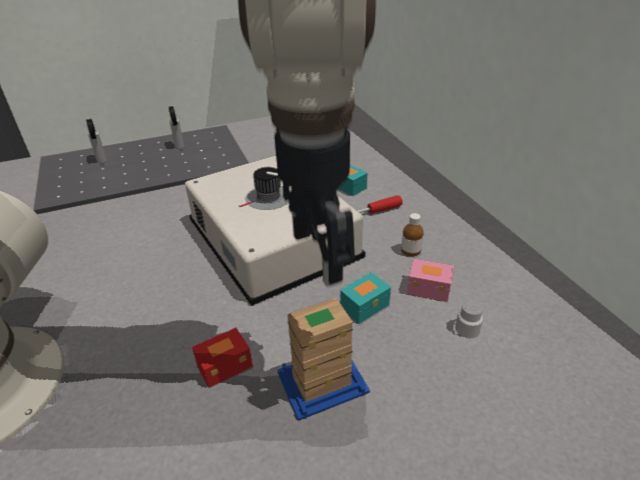

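The column stands straight at (322,350), green on top. Moving over the cap with the jaws at about 111°, so the last joint has room for the whole clockwise turn.

>>> arm_command(plan="100 0.3 3 0 0 0 0.03; 100 0.8 7 0 0 0 0.06; 100 1.3 12 0 0 0 0.1; 100 1.8 17 0 0 0 0.15; 100 2.4 22 0 0 0 0.2; 100 3 27 0 0 0 0.25; 100 3.5 32 0 0 0 0.3; 100 3.9 36 0 0 0 0.35; 100 4.05 37.2 0 0 0 0.35; 100 4.05 37.2 -2 0 0 0.35; 100 4.05 37.2 -2 0 0 0.35")

```text
time_s: 21.25
eef_pos: [512.4, 182.0, 180.2]
tool_rot: [-0.694, 0.695, 0.132, -0.133]
ft_force: [0.6, -0.2, 0.4]
gripper_width: 85.4
```

```bash
python3 - <<'E'
from m import *
st()
g=get_image("side");cv2.imwrite("pics/s15.png",cv2.resize(g["img"][60:260,150:410,::-1],None,fx=3,fy=3,interpolation=cv2.INTER_CUBIC))
t=get_image("top");cv2.imwrite("pics/t15.png",t["img"][:,:,::-1])
case(t,g,'green',(390,240,70,70),(295,300,50,30),140)
E
```

```text
t 21.25 p [512.4 182.  180.2] yaw 111.56 down [-0.002 -0.001 -1.   ] q [ 0.341  0.066  0.103  1.61  -0.    -0.035] F [ 0.6 -0.2  0.4] T [0.02 0.07 0.  ] w 85.4
 label px [426.  275.8] [318.8 317.3] plane [ 471.8 -189.3  140. ] [ 472.5 -188.3  140. ] tri [ 472.  -189.1  140.9]
  lab top (array([ 471.8, -189.2]), array([32.1, 19.9]), 3.5) side (array([ 472.7, -188.2]), array([32.6, 20.6]), 2.3)
  wood (array([ 471.9, -188.9]), array([72.3, 51.1]), 2.3)
```

View pics/s15.png

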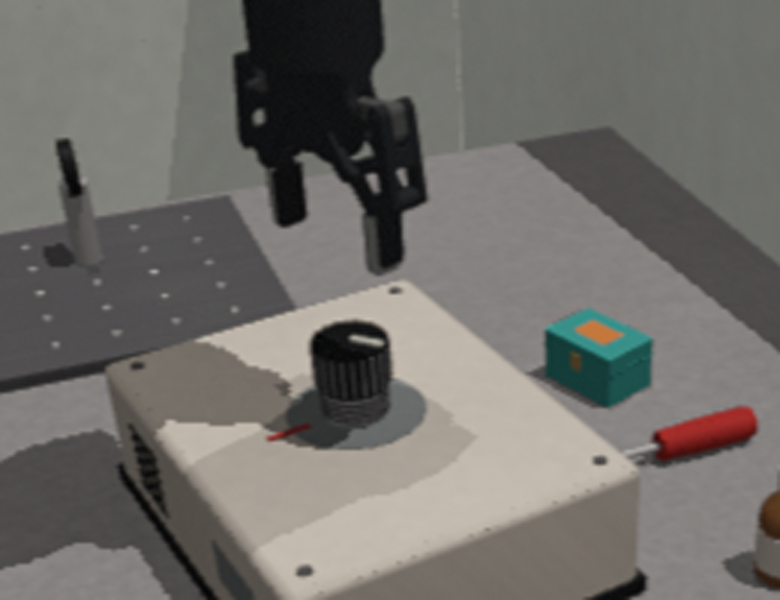

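View pics/t15.png

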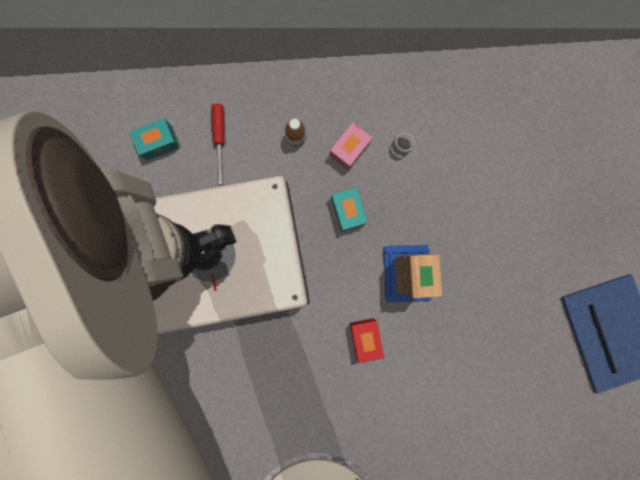

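The column's top reads (472.0, -189.1, 141), within 1 mm of the cases below and at the right height. The fingers straddle the cap, so going down to it and closing.

>>> arm_command(plan="100 0 0 -2 0 0 0; 100 0 0 -4.5 0 0 0; 100 0 0 -7 0 0 0; 100 0 0 -8.8 0 0 0; 100 0 0 -9.6 0 0 0; 100 0 0 -9.6 0 0 0; 60 0 0 -9.6 0 0 0; 40 0 0 -9.6 0 0 0; 30 0 0 -9.6 0 0 0; 30 0 0 -9.6 0 0 0; 30 0 0 -9.6 0 0 0; 30 0 0 -9.6 0 0 0")

```text
time_s: 22.85
eef_pos: [513.3, 183.2, 86.3]
tool_rot: [0.695, -0.694, -0.133, 0.132]
ft_force: [-2.3, 2.6, 5.9]
gripper_width: 49.1
```

```bash
python3 - <<'E'
from m import *
st()
g=get_image("side");cv2.imwrite("pics/s16.png",cv2.resize(g["img"][60:260,150:410,::-1],None,fx=3,fy=3,interpolation=cv2.INTER_CUBIC))
E
```

```text
t 22.85 p [513.3 183.2  86.3] yaw 111.63 down [ 0.001  0.001 -1.   ] q [ 3.430e-01  6.100e-02 -8.300e-02  1.425e+00  1.000e-03 -3.500e-02] F [-2.3  2.6  5.9] T [ 0.42  0.41 -0.06] w 49.1
```

View pics/s16.png

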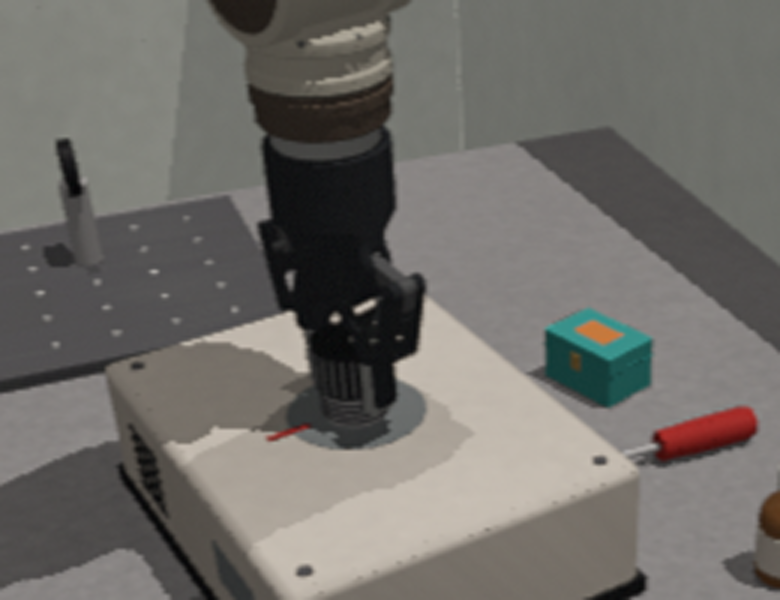

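The cap is gripped at 49.1 mm with the fingertips reaching just below it. Turning clockwise 2 rad first, following the 1 mm/rad pitch.

>>> arm_command(plan="30 0 0 -0.01 0 0 -0.1; 30 0 0 -0.03 0 0 -0.25; 30 0 0 -0.04 0 0 -0.4; 30 0 0 -0.06 0 0 -0.55; 30 0 0 -0.07 0 0 -0.7; 30 0 0 -0.09 0 0 -0.85; 30 0 0 -0.1 0 0 -1; 30 0 0 -0.12 0 0 -1.15; 30 0 0 -0.13 0 0 -1.3; 30 0 0 -0.15 0 0 -1.45; 30 0 0 -0.16 0 0 -1.6; 30 0 0 -0.18 0 0 -1.75; 30 0 0 -0.19 0 0 -1.9; 30 0 0 -0.2 0 0 -2; 30 0 0 -0.2 0 0 -2")

```text
time_s: 24.78
eef_pos: [514.8, 185.3, 84.4]
tool_rot: [0.489, -0.485, 0.513, -0.513]
ft_force: [6.3, 13.4, -0.4]
gripper_width: 48.6
```

```bash
python3 - <<'E'
from m import *
st()
E
```

```text
t 24.77 p [514.8 185.3  84.4] yaw -2.98 down [ 0.004  0.005 -1.   ] q [ 0.344  0.062 -0.085  1.418  0.003  1.966] F [ 6.3 13.4 -0.4] T [ 2.45 -1.11 -0.05] w 48.6
```

There is no stop torque yet (Tz≈0), just a mild sideways force of 15 N from about 1.5 mm of off-centre grip. Shifting to relieve that and creeping on to the stop.

>>> arm_command(plan="30 0.08 0.1 0 0 0 0; 30 0.15 0.2 -0.01 0 0 -0.06; 30 0.15 0.2 -0.01 0 0 -0.12; 30 0.15 0.2 -0.02 0 0 -0.18; 30 0.15 0.2 -0.02 0 0 -0.24; 30 0.15 0.2 -0.02 0 0 -0.24")

```text
time_s: 25.52
eef_pos: [515.1, 185.3, 84.1]
tool_rot: [-0.423, 0.422, -0.567, 0.567]
ft_force: [-0.2, 2.2, 6.3]
gripper_width: 49.2
```

```bash
python3 - <<'E'
from m import *
st()
E
```

```text
t 25.52 p [515.1 185.3  84.1] yaw -16.64 down [ 0.002  0.001 -1.   ] q [ 0.345  0.067 -0.081  1.421  0.     2.206] F [-0.2  2.2  6.3] T [ 0.38 -0.06  0.91] w 49.2
```

Tz jumped to +0.9 N m after 2.24 rad, which matches my 2.23 rad estimate from the white line. That looks like the hard stop, so a little more to confirm.

>>> arm_command(plan="30 0 0 0 0 0 -0.03; 30 0 0 0 0 0 -0.06; 30 0 0 0 0 0 -0.06; 30 0 0 0 0 0 -0.06")

```text
time_s: 26.02
eef_pos: [515.2, 185.3, 84.0]
tool_rot: [-0.406, 0.405, -0.579, 0.579]
ft_force: [0.6, 2.5, 6.0]
gripper_width: 49.1
```

```bash
python3 - <<'E'
from m import *
st()
g=get_image("side");cv2.imwrite("pics/s17.png",cv2.resize(g["img"][130:230,210:340,::-1],None,fx=6,fy=6,interpolation=cv2.INTER_CUBIC))
E
```

```text
t 26.02 p [515.2 185.3  84. ] yaw -20.02 down [ 0.002  0.001 -1.   ] q [ 0.345  0.067 -0.081  1.42   0.     2.265] F [0.6 2.5 6. ] T [ 0.46 -0.17  1.05] w 49.1
```

View pics/s17.png

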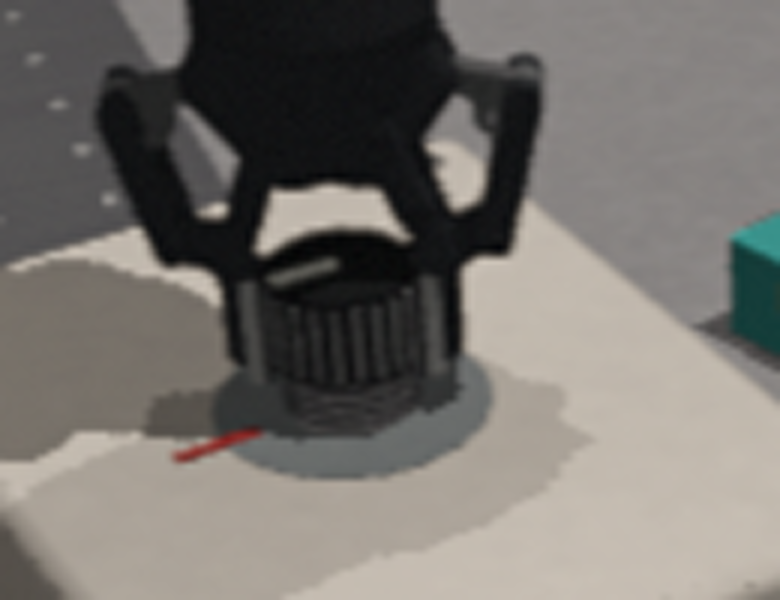

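```bash
cat > ang.py <<'E'
from m import *
def line(show=None):
    g=get_image("side"); im=g["img"][160:190,245:290].astype(int)
    v=im.min(2); h=cv2.GaussianBlur(g["img"],(0,0),0.5)
    if show: cv2.imwrite(show,cv2.resize(g["img"][150:200,235:300,::-1],None,fx=10,fy=10,interpolation=cv2.INTER_CUBIC))
    return g
E
python3 - <<'E'
from ang import *
g=get_image("side")
def a(p,q,z):
    P,Q=ray(g,p,z),ray(g,q,z); d=Q-P; print(P.round(1),Q.round(1),np.degrees(np.arctan2(d[1],d[0])).round(1))
a((266.7,173.8),(255,176.3),152); a((253.3,202.2),(240,206.3),100)
v=g["img"].max(2).astype(int)
print(v[170:180,250:272])
E
```

```text
[514.8 182.7 152. ] [491.9 182.5 152. ] -179.5
[481.6 177.5 100. ] [454.5 173.7 100. ] -172.1
[[ 19  21  76 167 195 193 170 118  71  43  19  11   9   8  10   9  10   7
   11   9  12  12]
 [ 18  29  99 170 181 143  88  43  15  10  11   9  10   8  10  11  10  12
   12  12  12  11]
 [ 19  20  51  97 100  62  21  10   8   8  10   9  13  16  24  23  15  10
   11  12  12  10]
 [ 19  16  18  30  26  12   5  10   8  15  20  29  44  56  74  69  38  12
   13  13  11  11]
 [ 19  18  16  11  11  11  17  23  34  48  64  79  87  88  89  75  41  15
   11  12  10  12]
 [ 19  18  16  11  20  43  56  75  86  87  89  82  70  55  45  33  20  10
   11  11  11  13]
 [ 25  31  25  18  50  79  88  90  77  63  50  37  27  20  15  12  11  13
   11  11  11  10]
 [ 55  65  47  25  30  50  61  52  34  25  18  12  11  13  19  22  23  23
   23  22  23  23]
 [ 62  71  51  30  26  22  21  19  12  13  11  13  18  20  24  26  25  24
   25  24  25  24]
 [ 61  72  55  34  30  20  15  12   8  11  17  22  24  24  24  25  23  25
   24  22  23  23]]
```

The white line reads along the red one within measuring error (about -175±5° against -170°), and the torque has plateaued at 1 N m, so the cap is bottomed. I'll unwind in small steps to find where it starts moving back.

>>> arm_command(plan="30 0 0 0 0 0 0.015; 30 0 0 0 0 0 0.03; 30 0 0 0 0 0 0.03")

```text
time_s: 26.5
eef_pos: [515.2, 185.4, 84.1]
tool_rot: [-0.415, 0.413, -0.573, 0.573]
ft_force: [1.6, 3.0, 5.8]
gripper_width: 48.7
```

```bash
python3 - <<'E'
from m import *
st()
E
```

```text
t 26.5 p [515.2 185.4  84.1] yaw -18.37 down [ 0.002  0.001 -1.   ] q [ 3.450e-01  6.700e-02 -8.100e-02  1.421e+00  1.000e-03  2.236e+00] F [1.6 3.  5.8] T [ 0.61 -0.13  0.2 ] w 48.7
```

>>> arm_command(plan="30 0 0 0 0 0 0.015; 30 0 0 0 0 0 0.03; 30 0 0 0 0 0 0.03")

```text
time_s: 26.88
eef_pos: [515.2, 185.4, 84.1]
tool_rot: [0.423, -0.421, 0.567, -0.567]
ft_force: [0.5, 3.1, 6.1]
gripper_width: 49.0
```

```bash
python3 - <<'E'
from m import *
st()
E
```

```text
t 26.88 p [515.2 185.4  84.1] yaw -16.66 down [ 0.002  0.002 -1.   ] q [ 3.450e-01  6.700e-02 -8.100e-02  1.421e+00  1.000e-03  2.207e+00] F [0.5 3.1 6.1] T [ 0.68 -0.08  0.04] w 49.0
```

The torque fell from 1.05 to 0.04 N m by yaw -16.7°, so the stop corresponds to yaw ≈ -18.2°. Working out the path centre for the 90° back-off.

```bash
python3 - <<'E'
import numpy as np
R=lambda d:np.array([[np.cos(np.radians(d)),-np.sin(np.radians(d))],[np.sin(np.radians(d)),np.cos(np.radians(d))]])
A=np.vstack([np.c_[np.eye(2),R(111.6)],np.c_[np.eye(2),R(-17)]]); x=np.linalg.solve(A,[513.2,183.2,515.1,185.3]); print(x)
for p in(-16.7,20,45,72): print(p,(x[:2]+R(p)@x[2:]-[515.1,185.3]).round(2))
E
```

```text
[ 5.14655331e+02  1.83792796e+02 -1.54246392e-02  1.57135514e+00]
-16.7 [-0.01  0.  ]
20 [-1.   -0.04]
45 [-1.57 -0.41]
72 [-1.94 -1.04]
```

>>> arm_command(plan="30 0 0 0.01 0 0 0.1; 30 -0.03 0 0.02 0 0 0.22; 30 -0.05 0 0.03 0 0 0.34; 30 -0.07 0 0.05 0 0 0.46; 30 -0.1 0 0.06 0 0 0.6; 30 -0.11 -0.01 0.07 0 0 0.72; 30 -0.13 -0.02 0.08 0 0 0.84; 30 -0.15 -0.03 0.1 0 0 0.98; 30 -0.16 -0.04 0.11 0 0 1.1; 30 -0.17 -0.06 0.12 0 0 1.22; 30 -0.18 -0.08 0.13 0 0 1.34; 30 -0.19 -0.09 0.15 0 0 1.46; 30 -0.19 -0.1 0.15 0 0 1.543; 30 -0.19 -0.1 0.15 0 0 1.543; 30 -0.19 -0.1 0.15 0 0 1.543; 30 -0.19 -0.1 0.15 0 0 1.543")

```text
time_s: 28.88
eef_pos: [513.1, 184.3, 85.6]
tool_rot: [0.699, -0.698, 0.112, -0.113]
ft_force: [-0.8, 3.4, 6.5]
gripper_width: 49.0
```

```bash
python3 - <<'E'
from m import *
st()
g=get_image("side");cv2.imwrite("pics/s18.png",cv2.resize(g["img"][130:230,210:340,::-1],None,fx=6,fy=6,interpolation=cv2.INTER_CUBIC))
t=get_image("top");cv2.imwrite("pics/t18.png",t["img"][:,:,::-1]); cv2.imwrite("pics/s18f.png",g["img"][:,:,::-1])
case(t,g,'green',(390,240,70,70),(295,300,50,30),140)
E
```

```text
t 28.88 p [513.1 184.3  85.6] yaw 71.74 down [ 0.002  0.001 -1.   ] q [ 3.440e-01  6.100e-02 -8.400e-02  1.423e+00  1.000e-03  6.630e-01] F [-0.8  3.4  6.5] T [0.54 0.04 0.05] w 49.0
 label px [426.  275.8] [318.8 317.3] plane [ 471.8 -189.4  140. ] [ 472.5 -188.3  140. ] tri [ 472.  -189.1  141. ]
  lab top (array([ 472. , -189.4]), array([31.8, 20. ]), 3.6) side (array([ 472.7, -188.2]), array([32.6, 20.6]), 2.3)
  wood (array([ 471.9, -188.9]), array([72.3, 51. ]), 2.3)
```

View pics/s18.png

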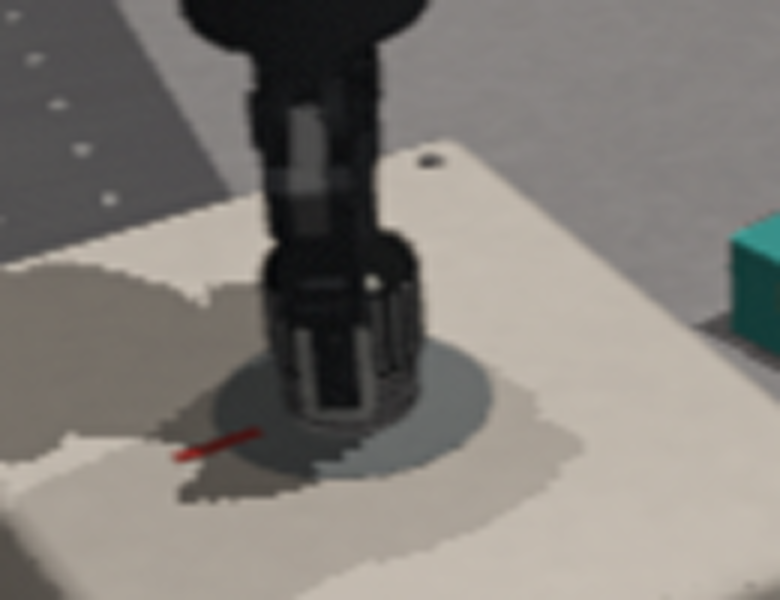

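View pics/s18f.png

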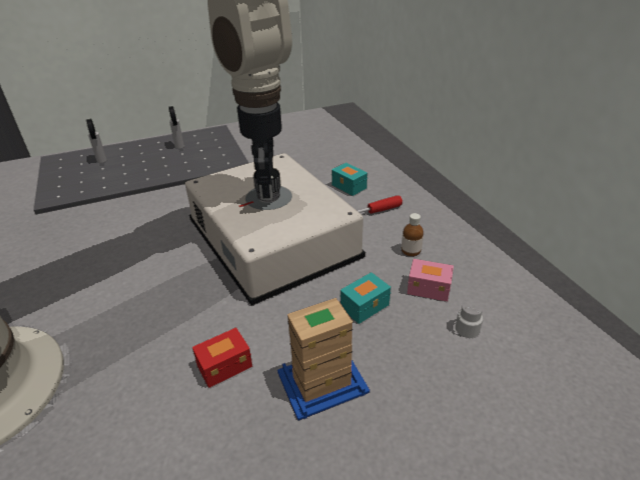

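```bash
python3 - <<'E'
from m import *
g=get_image("side"); P=ray(g,(272.2,177.2),153.6); 
for c in((513,183),(514.6,183.8)): print(P.round(1),np.degrees(np.arctan2(P[1]-c[1],P[0]-c[0])).round(1),np.hypot(P[1]-c[1],P[0]-c[0]).round(1))
E
```

```text
[519.8 163.4 153.6] -70.9 20.7
[519.8 163.4 153.6] -75.8 21.0
```

The visible end of the white line reads -71 to -76° (-80° ideal; the finger hides part of it), and the tool yaw shows a 90° back-off. Both are within 15°, so I'm handing in.

```bash
python3 - <<'E'
from workcell import hand_in
print(hand_in())
E
```

```text
the job is handed in; nothing more can be done
None
```

I stacked both wooden cases on the case in the tray, orange label in the middle and green on top. I then screwed the cap clockwise to its stop, backed it off about 90°, and handed in still gripping it. The clock stood at about 29 s of the 72 s allowed. The hand-in gives no verdict.

**Last checks**
- **Column:** the three case centres agree within about 1 mm, and the top lid is at z ≈ 141 mm (140 expected). The label angles agree within about 4°, within the scatter of the measurement.
- **Cap:** the stop showed as a 1 N m torque after 2.24 rad; I had estimated 2.23 rad from the white line. The back-off from the stop was 90° by the tool's yaw, and the grip opening was 49.0 mm.
- **Bystanders and look-alikes:** all looked undisturbed in the last side view; I did not measure them.

**What disagreed or failed**
- **Fingertip height:** the fingers ended about 38 mm higher than the stated TCP and overhang implied. My first grasp of case_b closed on air above the lid without touching anything. I corrected every later height from the pictures.
- **White line:** it read about 5–9° past the red line at the stop, and 4–9° past the quarter turn at the end. I put this down to few pixels and a partly hidden line; it is inside the 15° tolerance.

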